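Reset the pop-up indicators on three air filters

ROBOT

A 6-joint arm with a two-finger parallel gripper is mounted at the origin on the work surface. World frame = base frame: x ahead of the robot, y to its left, z up, the work surface at z = 0. Lengths are in m, angles in rad, forces in N, time in s.
With the tool pointing down it reaches from about 0.25 to 0.775 m from the base axis. Payload 4 kg.
Tool frame: the origin (TCP) lies midway between the tips of the shut fingers; the grasp point (between the pads) lies 19 mm behind it; z points along the fingers, y is the direction in which the jaws open and shut (so a half turn about z gives the same grasp; the last joint's range is limited). The gripper opens to 94 mm and grips with 3 to 60 N. Pads are 16 mm wide; open, the fingers measure 119 mm over their backs; the gripper's body (75 mm by 177 mm) begins 78 mm behind the grasp point.
Start: joints at [-1.21, 0.087, 1.371, -0, 1.684, -0.103], TCP at [0.246, -0.492, 0.169] pointing down, gripper open.
Joint ranges: [-3.1, 3.1], [-0.76, 2.03], [0.27, 2.55], [-1.08, 4.22], [0.17, 2.65], [-2.57, 2.57]. Speed limits (rad/s): [2.79, 2.79, 3.14, 3.14, 3.14, 3.14].

INTERFACE

Orientations are given as [roll, pitch, yaw] about the fixed x, y, z axes, in that order (R = Rz(yaw) Ry(pitch) Rx(roll)).
In Python, from bench import robot, cams gives the robot as it stands.
- The arm moves only by the tool step_arm, never from a script. Its argument "plan" is a list that holds one entry, the list of rows, each a list of 5 numbers: the shift along the world's x, y, z in mm, then the turn about the world's z in rad, then the opening in per cent of the stroke, from 0 (shut) to 100 (fully open). In form: [[[tx, ty, tz, turn, fingers], ...]]. A call has 1 to 8 rows; each row is the pose to reach, as a shift and turn from the pose commanded when the call began; what a row does not reach only later rows make up. A row lasts 1/12 s, in which the tool goes at most 41.7 mm and 7.16 degrees, less where a joint would pass 70% of its speed; a pose out of reach is approached as far as the arm can. A call with a gripper value outside its range is refused whole. The fingers move at their own pace and stop on an object; the grip force is fixed at half the most. Time passes only in rows, so rows that repeat a pose let the fingers close. It gives the time, the measured TCP pose, the force and the opening at its end, in the units of the state.
- robot.get_obs(): the state, without advancing time (a new reading comes with each control period).
- cams.snapshot(name): name is "side" or "top"; returns a dict with "frame" (480x640x3 uint8, red, green, blue), "camera_matrix" (3x3 intrinsics, pixels), "origin" and "attitude" of the camera in the world. Camera axes: x right, y down, z forward; pixel columns grow to the right and rows downward; lengths in m; the calibration is good to about 2 mm. A picture is of the moment at which its call begins. There is no depth.
- robot.close_job(): hands the job in, once; it reports no verdict.
The state is a dict: "time": time; "joint_positions": joint angles; "qvel": joint speeds; "joint_torque": joint torques, N m; "tool_pos": TCP position; "ee_rot": TCP orientation; "wrist_force": force on the tool from outside, world axes, zero at the start; "wrist_torque": the same for the moment, N m; "width": finger opening in m.
Only numpy, scipy, OpenCV 4.12 (cv2) and the standard library are available. Lean on these libraries where they do the work, as an engineer would, in place of code of your own. Each camera call takes 0.05 s, during which the arm holds its last target. There are 200 camera calls.

TASK

Reset the pop-up indicators of the three air filters on the bench with a light press of a fingertip: push the button on top of the large filter right down, then the medium filter's, and last the small filter's. Press gently, and leave the filters standing where they are: do not lift, tip or shove them. Do not disturb the regulator or anything else on the bench.

Things in the scene. Friction and masses are not known exactly. Their poses are not given: they have to be found in the camera images.
- large_filter: the large compressed-air filter, loose, about 0.85 kg, standing upright on a round steel foot 94 mm across: clear bowl, round aluminium head 84 mm across with two short brass ports at its sides; 150 mm tall to the top of its popped-up button. Origin: centre of the underside; z up.
- large_button (a joint): pop-up indicator of the large filter, centred on its head: how far its steel stem is down (m). 0 = popped up, rubber cap 18 mm above its steel collar (34 mm across, 6 mm high); 0.008 = right down, cap 10 mm above the collar. The stem yields to about 2.5 N, does not spring back, and stops firmly at 0.008.
- large_top (a point): centre of the upper face of the large filter's button, a black soft rubber cap 24 mm across on the stem; moves down with it. The cap gives 1 mm per 1.5 N, by up to 6 mm, and recovers; so it gives under 2 mm before the stem moves, and a fingertip that lowers this point by 10 to 13 mm has the stem right down.
- medium_filter: the medium compressed-air filter, loose, about 0.6 kg, standing upright on a round steel foot 74 mm across: clear bowl, round aluminium head 66 mm across with two short brass ports at its sides; 115 mm tall to the top of its popped-up button. Origin: centre of the underside; z up.
- medium_button (a joint): pop-up indicator of the medium filter, centred on its head: how far its steel stem is down (m). 0 = popped up, rubber cap 18 mm above its steel collar (34 mm across, 6 mm high); 0.008 = right down, cap 10 mm above the collar. The stem yields to about 2.5 N, does not spring back, and stops firmly at 0.008.
- medium_top (a point): centre of the upper face of the medium filter's button, a black soft rubber cap 24 mm across on the stem; moves down with it. The cap gives 1 mm per 1.5 N, by up to 6 mm, and recovers; so it gives under 2 mm before the stem moves, and a fingertip that lowers this point by 10 to 13 mm has the stem right down.
- small_filter: the small compressed-air filter, loose, about 0.4 kg, standing upright on a round steel foot 56 mm across: clear bowl, round aluminium head 50 mm across with two short brass ports at its sides; 80 mm tall to the top of its popped-up button. Origin: centre of the underside; z up.
- small_button (a joint): pop-up indicator of the small filter, centred on its head: how far its steel stem is down (m). 0 = popped up, rubber cap 18 mm above its steel collar (34 mm across, 6 mm high); 0.008 = right down, cap 10 mm above the collar. The stem yields to about 2.5 N, does not spring back, and stops firmly at 0.008.
- small_top (a point): centre of the upper face of the small filter's button, a black soft rubber cap 24 mm across on the stem; moves down with it. The cap gives 1 mm per 1.5 N, by up to 6 mm, and recovers; so it gives under 2 mm before the stem moves, and a fingertip that lowers this point by 10 to 13 mm has the stem right down.
- regulator: pressure regulator, 90 mm tall, steel foot 52 mm across, aluminium body with brass ports and a black fixed hand knob on top (it is not a filter and has no button). Origin: centre of the underside.
- wrench: steel wrench lying flat, along its x axis. Leave alone.
- screwdriver: screwdriver lying flat, along its x axis. Leave alone.
- tee: steel pipe tee with brass ends, 84 mm long, 26 mm high. Leave alone.
- tape: white roll of thread tape lying flat, 52 mm across, 19 mm high. Leave alone.
- marker: white and blue marker pen, 125 mm long, 15 mm high, lying along its x axis. Leave alone.
- tube_cutter: small dark tube cutter, about 100 mm long, 20 mm high. Leave alone.
- bent_tube: brass tube 12 mm thick, about 200 mm long, bent at one end, lying flat. Leave alone.

How it is judged:
On the way, in this order (a step that is already met when the one before it is completed fails the run):
1. the large filter's button is pushed right down (value of joint large_button above 0.006 m), for 0.1 s.
2. the medium filter's button is pushed right down (value of joint medium_button above 0.006 m), for 0.1 s.
3. the small filter's button is pushed right down (value of joint small_button above 0.006 m), for 0.1 s.
At the end, for the whole second after the job is handed in: All three buttons are at least 6 mm of their 8 mm down, all three filters stand upright (within 0.05 rad) and at rest on the bench within 25 mm of where they stood, and nothing else has moved more than 20 mm (value of joint each of large_button, medium_button, small_button above 0.006 m and angle between each of large_filter, medium_filter, small_filter's own z axis and vertical below 0.05 rad and distance of each of large_filter, medium_filter, small_filter from where it was at the start of the episode below 0.025 m and height (world z) of each of large_filter, medium_filter, small_filter below 0.004 m and linear speed of each of large_filter, medium_filter, small_filter below 0.02 m/s and distance of each of regulator, wrench, screwdriver, tee, tape, marker, tube_cutter, bent_tube from where it was at the start of the episode below 0.02 m); the robot touches nothing.
It fails at once if a button is pushed out of turn ((value of joint medium_button above 0.003 m and value of joint large_button below 0.006 m) or (value of joint small_button above 0.003 m and value of joint medium_button below 0.006 m)).
It fails at once if a filter is pressed hard (more than 15 N) (contact force between any of the fingers, the arm and large_filter above 15 N or contact force between any of the fingers, the arm and medium_filter above 15 N or contact force between any of the fingers, the arm and small_filter above 15 N).
It fails at once if a filter is lifted more than 8 mm or tipped more than 0.2 rad (height (world z) of any of large_filter, medium_filter, small_filter above 0.008 m or angle between any of large_filter, medium_filter, small_filter's own z axis and vertical above 0.2 rad).
It fails at once if a filter is shoved more than 25 mm from its place (distance of any of large_filter, medium_filter, small_filter from where it was at the start of the episode above 0.025 m).
It fails at once if the regulator is tipped, or it or another thing on the bench is moved more than 20 mm (distance of any of regulator, wrench, screwdriver, tee, tape, marker, tube_cutter, bent_tube from where it was at the start of the episode above 0.02 m or angle between regulator's own z axis and vertical above 0.3 rad).
It also fails if it takes over 48 s, if anything falls off the work surface, if the arm or the gripper's body presses on something with over 40 N, if the wrist force passes 120 N, or if a joint passes its speed limit or range.

## Working session

There is one attempt and no reset: what is moved stays moved. The work goes in short steps, Python scripts to look and compute and a tool call to move; the robot and the scene stay as the last step left them, time stands still between calls to the robot, and variables do not carry over. Pictures are saved under pics/ and viewed, about 8 in all and at most 12, crops included, and the job is handed in when it is done.

Besides the shell and the picture viewer there is one more tool, called after "Emit:" by a JSON object that holds its "name" and its "arguments", one argument or row to a line. step_arm: Moves the arm, as the interface text tells. Its arguments: {"type":"object","properties":{"plan":{"type":"array"}},"required":["plan"]}

```bash
mkdir -p pics; cat > h.py <<'E'
import numpy as np, cv2
from bench import robot, cams
def snap(n,f):
    s=cams.snapshot(n); cv2.imwrite(f'pics/{f}.png',s['frame'][:,:,::-1]); return s
def R(s):
    a=np.array(s['attitude'],float)
    if a.shape==(3,3): return a
    from scipy.spatial.transform import Rotation as Ro
    return Ro.from_euler('xyz',a).as_matrix() if a.size==3 else Ro.from_quat(a).as_matrix()
def ray(s,u,v,z):
    d=R(s)@np.linalg.inv(s['camera_matrix'])@[u,v,1]; o=np.array(s['origin']); return o+d*(z-o[2])/d[2]
def proj(s,p):
    q=np.array(s['camera_matrix'])@R(s).T@(np.array(p)-s['origin']); return q[:2]/q[2]
E
python3 - <<'E'
from h import *
for n in('top','side'):
    s=snap(n,n+'1'); print(n,s['camera_matrix'],s['origin'],s['attitude'])
print(robot.get_obs())
E
```

```text
top [[560.48936808   0.         313.6592377 ]
 [  0.         560.48936808 230.65305744]
 [  0.           0.           1.        ]] [0.42941479 0.00668532 1.28774624] [-3.03222341e+00  4.19473976e-05 -1.56382970e+00]
side [[549.71982422   0.         319.65054362]
 [  0.         549.71982422 243.01610766]
 [  0.           0.           1.        ]] [0.27727992 1.1195302  1.00224596] [-2.23226133  0.02022146 -2.90434855]
{'time': 0.1, 'joint_positions': array([-1.21006218e+00,  8.78796355e-02,  1.37209123e+00,  1.29900414e-05,
        1.68361809e+00, -1.03100870e-01]), 'qvel': array([-0.00190691,  0.00065903, -0.00374291,  0.00055362,  0.00081796,
        0.00072054]), 'joint_torque': array([ 3.22940694e-03, -3.41252339e+01, -3.03301871e+01,  7.20804208e-02,
        3.03887366e-02, -9.81392350e-05]), 'tool_pos': array([ 0.24585729, -0.49135261,  0.16832814]), 'ee_rot': array([-3.13960828e+00, -2.18297734e-04,  4.63836251e-01]), 'wrist_force': array([-0.37795993, -0.60797972, -0.3977721 ]), 'wrist_torque': array([ 0.03091244, -0.02315688,  0.03586072]), 'width': 0.09424217569209406}
```

View pics/top1.png

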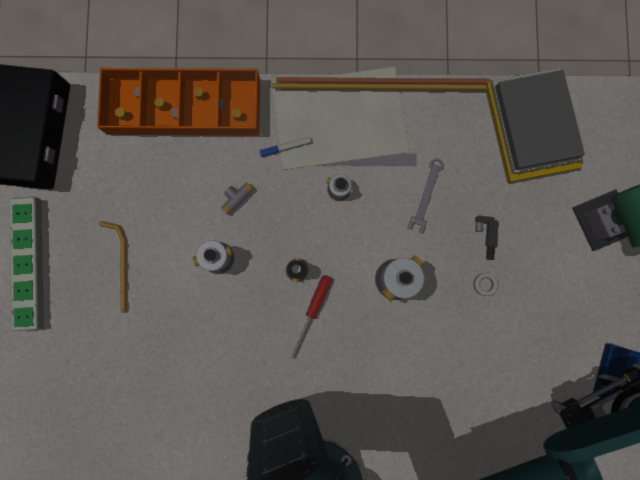

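View pics/side1.png

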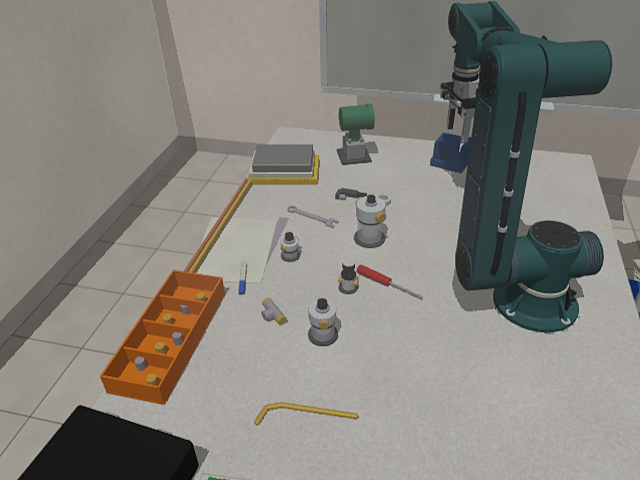

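The top view shows large at (405,278), medium at (212,256), small at (341,186) and the regulator at (297,270). In the side view the caps are near (371,199), (322,303) and (290,236). I'll enlarge these next.

```bash
python3 - <<'E'
from h import *
rows=[]
for n,cs in(('top1',[(405,278),(212,256),(341,186)]),('side1',[(371,205),(322,308),(290,240)])):
    im=cv2.imread(f'pics/{n}.png')
    rows.append(np.hstack([cv2.resize(im[v-16:v+16,u-16:u+16],(256,256),interpolation=cv2.INTER_NEAREST) for u,v in cs]))
cv2.imwrite('pics/m1.png',np.vstack(rows))
E
```

```text
(no output)
```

View pics/m1.png

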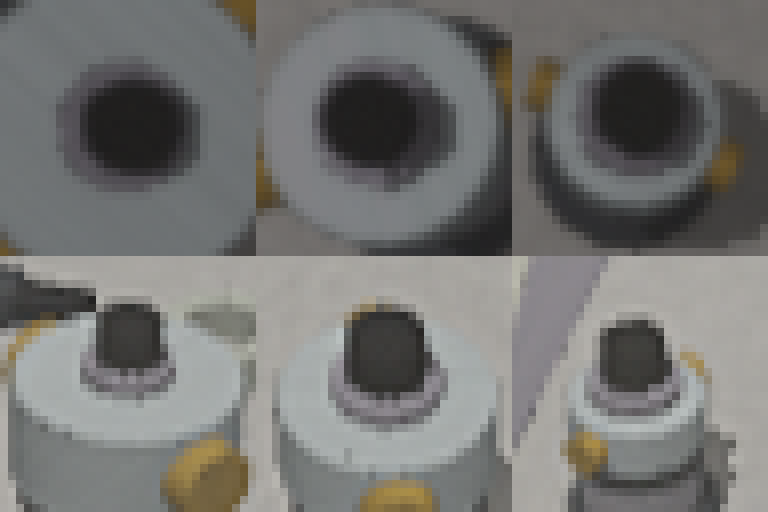

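Top-view cap centres are about (404.9,276.8), (209.6,254.1) and (340.5,182.8). Side-view top faces are about (371,197), (322,301.5) and (289,234.3). Next I check that the two views agree.

```bash
python3 - <<'E'
from h import *
t=cams.snapshot('top');s=cams.snapshot('side')
for n,z,a,b in(('L',.15,(404.9,276.8),(371,197)),('M',.115,(209.6,254.1),(322,301.5)),('S',.08,(340.5,182.8),(289,234.3))):
    p=ray(t,*a,z);print(n,p,ray(s,*b,z),'side proj',proj(s,p),'r',np.hypot(*p[:2]))
print('regulator',ray(t,297,270,.09))
o=robot.get_obs();print(proj(t,o['tool_pos']),o['ee_rot'],o['time'])
E
```

```text
L [ 0.46167839 -0.1777003   0.15      ] [ 0.45941496 -0.17637772  0.15      ] side proj [370.28229487 196.65823089] r 0.49469620591851143
M [0.50724641 0.22532042 0.115     ] [0.5056039  0.22848763 0.115     ] side proj [321.62720272 300.46124025] r 0.5550389269767166
S [ 0.66778187 -0.05033962  0.08      ] [ 0.66699034 -0.04841419  0.08      ] side proj [288.9191811  233.85911309] r 0.6696765673857767
regulator [0.47624125 0.04260293 0.09      ]
[568.74854295 388.75701381] [-3.14022453e+00 -1.26712379e-04  4.63782562e-01] 0.2
```

The views agree to about 3 mm: L (460.5,-177,150), M (506.5,227,115), S (667.5,-49.5,80). Now I close the fingers and go above the large filter.

Emit:
{"name": "step_arm", "arguments": {
  "plan": [
    [[0,0,30,0,0],[20,30,40,0,0],[41,60,40,0,0],[63,92,40,0,0],[85,124,40,0,0],[107,156,40,0,0],[129,188,40,0,0],[151,220,40,0,0]]
  ]
}}

```text
time: 0.87
tool_pos: [0.3976, -0.2702, 0.2093]
ee_rot: [3.141, -0.0, 0.463]
wrist_force: [-0.5, -0.1, 0.1]
width: 0.0444
```

Emit:
{"name": "step_arm", "arguments": {
  "plan": [
    [[22,32,0,0,0],[43,63,0,0,0],[58,85,-10,0,0],[63,94,-20,0,0],[63.5,95,-30,0,0],[63.5,95,-30,0,0],[63.5,95,-30,0,0]]
  ]
}}

```text
time: 1.45
tool_pos: [0.4593, -0.1777, 0.1782]
ee_rot: [-3.14, 0.002, 0.462]
wrist_force: [-0.2, -0.3, -0.1]
width: 0.0007
```

```bash
cat > look.py <<'E'
import sys
from h import *
n,x,y,z=sys.argv[1],*map(float,sys.argv[2:5]); out=[]
for c in('top','side'):
    s=snap(c,c+n); u,v=proj(s,[x,y,z]).astype(int)
    out.append(cv2.resize(s['frame'][v-32:v+32,u-32:u+32,::-1],(400,400),interpolation=cv2.INTER_NEAREST))
cv2.imwrite(f'pics/c{n}.png',np.hstack(out))
o=robot.get_obs();print(o['time'],o['tool_pos'],o['ee_rot'],o['wrist_force'],o['width'])
E
python3 look.py A .4605 -.177 .15
```

```text
1.55 [ 0.4599985  -0.17831313  0.17962189] [3.14103470e+00 2.32156047e-04 4.61494739e-01] [-0.76636726 -0.08735768 -1.38695299] 0.0003111338500024338
```

View pics/cA.png

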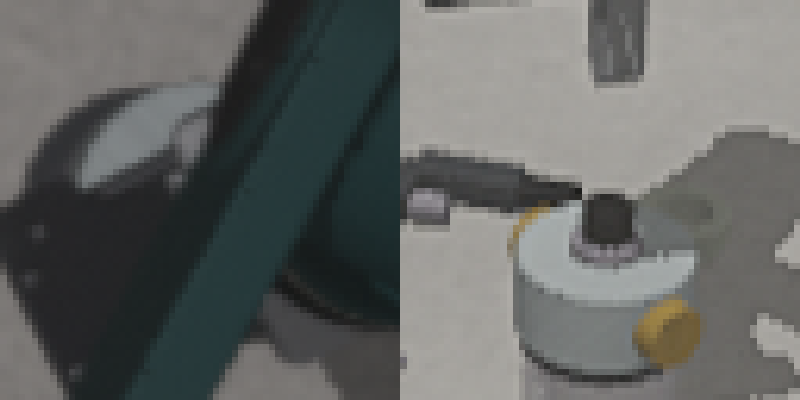

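The side view shows the shut fingertip above the cap, within about 3 mm. I'll press down in stages and watch the force.

Emit:
{"name": "step_arm", "arguments": {
  "plan": [
    [[1,0.5,-12,0,0],[1,0.5,-22,0,0],[1,0.5,-28,0,0],[1,0.5,-31,0,0],[1,0.5,-34,0,0],[1,0.5,-36,0,0],[1,0.5,-36,0,0]]
  ]
}}

```text
time: 2.13
tool_pos: [0.4614, -0.1763, 0.143]
ee_rot: [-3.141, 0.0, 0.464]
wrist_force: [0.7, 0.3, -0.7]
width: 0.0008
```

Emit:
{"name": "step_arm", "arguments": {
  "plan": [
    [[0,0,-1,0,0],[0,0,-2,0,0],[0,0,-3,0,0],[0,0,-3,0,0],[0,0,-3,0,0]]
  ]
}}

```text
time: 2.55
tool_pos: [0.4616, -0.1764, 0.1405]
ee_rot: [3.141, -0.0, 0.464]
wrist_force: [-1.0, -0.8, 0.5]
width: 0.0002
```

```bash
python3 -c "
from h import *
for i in range(4):
    o=robot.get_obs();print(o['time'],o['tool_pos'],o['wrist_force']);cams.snapshot('side')"
```

```text
2.55 [ 0.46158184 -0.17640835  0.14045946] [-1.02942063 -0.78008917  0.5144013 ]
2.6 [ 0.4616354  -0.17642815  0.14053885] [-0.55842678  0.52433024  0.30231403]
2.65 [ 0.4616089  -0.17644996  0.14052151] [ 0.67930867 -0.077999   -0.071327  ]
2.7 [ 0.46160888 -0.17642106  0.14052207] [-0.32895971 -1.02882033 -0.84020033]
```

Nominally the tip is 9.5 mm down, but no force shows. I need to look.

```bash
python3 look.py B .4605 -.177 .15
```

```text
2.85 [ 0.46156364 -0.17642735  0.14047805] [ 3.14140104e+00 -3.89085632e-05  4.63796002e-01] [ 0.62884769 -0.55979137  0.00306135] 0.0006474010484944179
```

View pics/cB.png

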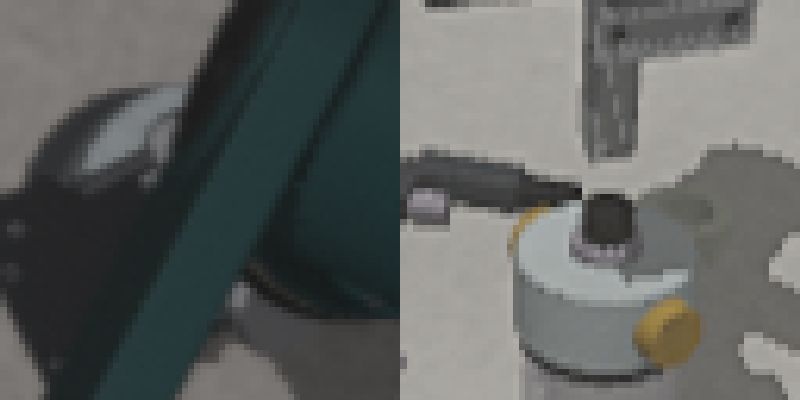

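The tip still shows a gap of about 6 px above the cap. I'll compare where it projects with where it appears.

```bash
python3 - <<'E'
from h import *
s=cams.snapshot('side')
c=proj(s,[.4605,-.177,.15]).astype(int)
f=lambda p:(proj(s,p)-(c-32)+.5)*6.25
print('expected tcp B',f([.4616,-.1764,.1405]),'A',f([.46,-.1783,.1796]))
for d in([0,0,.01],[0,.01,0],[.01,0,0]): print(d,f(np.array([.4616,-.1764,.1405])+d)-f([.4616,-.1764,.1405]))
im=s['frame'][:,:,::-1]; u,v=c
cv2.imwrite('pics/d.png',cv2.resize(im[v-55:v+25,u-50:u+50],(800,640),interpolation=cv2.INTER_CUBIC)[:600])
E
```

```text
expected tcp B [203.8255827  226.43601049] A [211.24585281 151.16539555]
[0, 0, 0.01] [  0.80159127 -18.56322439]
[0, 0.01, 0] [-3.65810954 11.99817668]
[0.01, 0, 0] [-21.83279643  -2.49899071]
```

View pics/d.png

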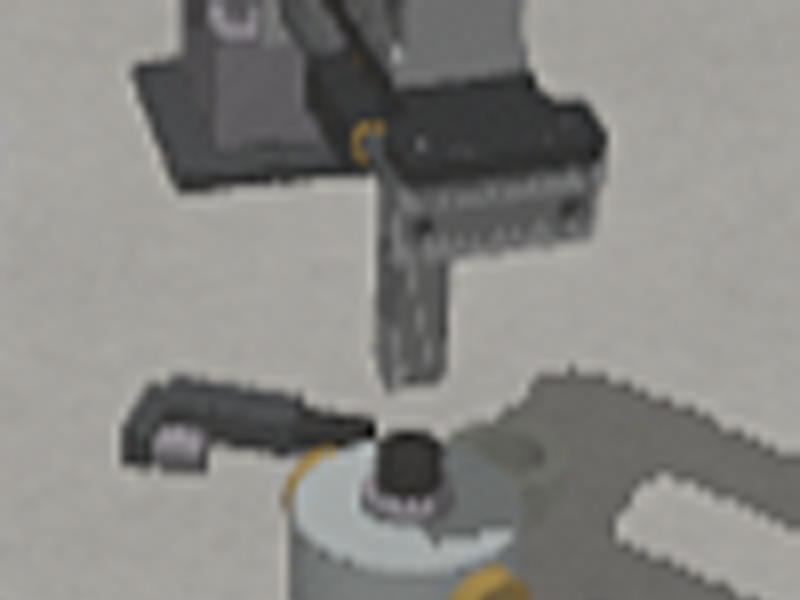

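The tip appears about 38 mm above where the reported TCP projects, or about 60 mm further back in y. I'll check the two start pictures, taken with the arm elsewhere, against the start TCP.

```bash
python3 - <<'E'
from h import *
out=[]
for n,p in(('top',[.2459,-.4914,.1683]),('side',[.2459,-.4914,.1683])):
    s=cams.snapshot(n); im=cv2.imread(f'pics/{n}1.png'); im=cv2.copyMakeBorder(im,60,60,60,60,cv2.BORDER_CONSTANT)
    u,v=proj(s,p).astype(int)+60; q=proj(s,p)+60
    c=cv2.resize(im[v-50:v+50,u-50:u+50],(400,400),interpolation=cv2.INTER_CUBIC); 
    c=cv2.convertScaleAbs(c,alpha=1.5,beta=20)
    for dz,col in((0,(0,0,255)),(.04,(0,255,255))):
        w=(proj(s,np.array(p)+[0,0,dz])+60-[u-50,v-50]+.5)*4; cv2.circle(c,tuple(int(a) for a in w),3,col,-1)
    w=(proj(s,np.array(p)+[0,-.06,0])+60-[u-50,v-50]+.5)*4; cv2.circle(c,tuple(int(a) for a in w),3,(255,0,255),-1)
    out.append(c)
cv2.imwrite('pics/e.png',np.hstack(out))
E
```

```text
(no output)
```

View pics/e.png

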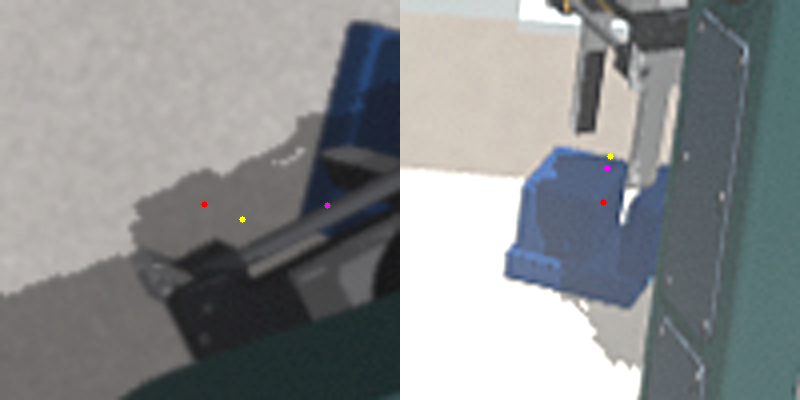

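The tips sit about 38–40 mm above the reported TCP in both start views (yellow dot), and the 60 mm y shift is ruled out (magenta dot). The reported z is therefore biased along the tool axis. Contact should come about 28 mm lower, so I'll approach with force feedback.

Emit:
{"name": "step_arm", "arguments": {
  "plan": [
    [[0,0,-8,0,0],[0,0,-16,0,0],[0,0,-21,0,0],[0,0,-23,0,0],[0,0,-23,0,0],[0,0,-23,0,0]]
  ]
}}

```text
time: 3.5
tool_pos: [0.4614, -0.1763, 0.1171]
ee_rot: [-3.141, 0.0, 0.464]
wrist_force: [-0.9, 0.2, -0.1]
width: 0.0005
```

Emit:
{"name": "step_arm", "arguments": {
  "plan": [
    [[0,0,-1,0,0],[0,0,-2,0,0],[0,0,-2,0,0]]
  ]
}}

```text
time: 3.75
tool_pos: [0.4616, -0.1765, 0.1155]
ee_rot: [3.141, -0.0, 0.464]
wrist_force: [-0.4, -0.1, 1.1]
width: 0.0003
```

Emit:
{"name": "step_arm", "arguments": {
  "plan": [
    [[0,0,-1,0,0],[0,0,-2,0,0],[0,0,-2,0,0]]
  ]
}}

```text
time: 4.0
tool_pos: [0.4617, -0.1765, 0.1135]
ee_rot: [3.141, -0.0, 0.464]
wrist_force: [0.5, 0.3, 1.1]
width: 0.0005
```

Emit:
{"name": "step_arm", "arguments": {
  "plan": [
    [[0,0,-1,0,0],[0,0,-2,0,0],[0,0,-2,0,0]]
  ]
}}

```text
time: 4.25
tool_pos: [0.4617, -0.1765, 0.1117]
ee_rot: [3.141, -0.0, 0.464]
wrist_force: [0.6, -0.4, 2.3]
width: 0.0007
```

```bash
python3 look.py C .4605 -.177 .15
```

```text
4.35 [ 0.4617087  -0.17650235  0.11170058] [ 3.14103027e+00 -3.22424134e-04  4.63800782e-01] [-0.81599475  0.46619087  3.30109619] 0.0004132954463141842
```

View pics/cC.png

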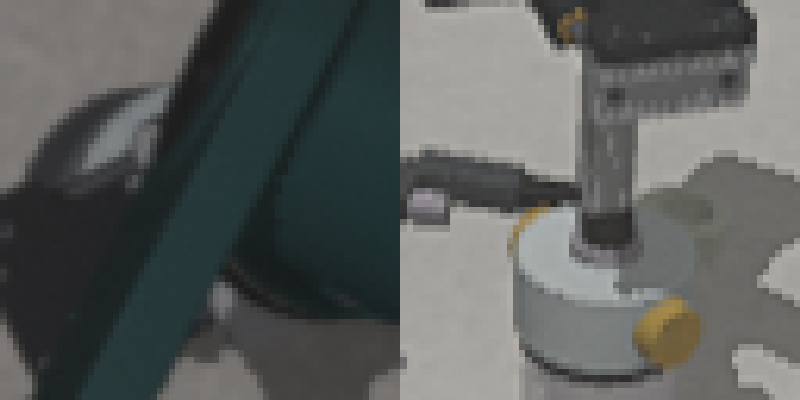

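The tip is centred on the cap and in contact, at about 2.5–3 N. I'll keep going until the force rises past the stem's yield.

Emit:
{"name": "step_arm", "arguments": {
  "plan": [
    [[0,0,-1,0,0],[0,0,-2,0,0],[0,0,-3,0,0],[0,0,-4,0,0],[0,0,-4,0,0]]
  ]
}}

```text
time: 4.77
tool_pos: [0.4617, -0.1765, 0.1072]
ee_rot: [3.141, -0.0, 0.464]
wrist_force: [1.3, 0.1, 2.3]
width: 0.0004
```

Emit:
{"name": "step_arm", "arguments": {
  "plan": [
    [[0,0,-1,0,0],[0,0,-2,0,0],[0,0,-2,0,0]]
  ]
}}

```text
time: 5.02
tool_pos: [0.4617, -0.1765, 0.1052]
ee_rot: [3.141, -0.0, 0.464]
wrist_force: [1.1, -0.9, 2.7]
width: 0.0002
```

Emit:
{"name": "step_arm", "arguments": {
  "plan": [
    [[0,0,-1,0,0],[0,0,-2,0,0],[0,0,-2,0,0]]
  ]
}}

```text
time: 5.27
tool_pos: [0.4617, -0.1765, 0.1035]
ee_rot: [3.141, -0.0, 0.464]
wrist_force: [0.6, -0.5, 3.9]
width: 0.0001
```

```bash
cat > f.py <<'E'
from h import *
F=[]
for i in range(5):
    cams.snapshot('side');o=robot.get_obs();F.append(o['wrist_force'])
print(o['time'],o['tool_pos'],np.mean(F,0))
E
python3 f.py
```

```text
5.5167 [ 0.46169459 -0.17649475  0.10363773] [ 0.37071732 -0.39524214  3.80790166]
```

Emit:
{"name": "step_arm", "arguments": {
  "plan": [
    [[0,0,-1,0,0],[0,0,-1,0,0],[0,0,-1,0,0]]
  ]
}}

```text
time: 5.77
tool_pos: [0.4617, -0.1765, 0.1028]
ee_rot: [3.141, -0.0, 0.464]
wrist_force: [0.8, -0.1, 5.8]
width: 0.0006
```

```bash
python3 f.py
```

```text
6.0167 [ 0.46170657 -0.17651142  0.1027054 ] [ 0.56724364 -0.1815621   4.76975047]
```

The force rises at about 1–1.5 N/mm, so the large button is on its stop. That puts the true tip at about reported z + 36 mm, so I expect contact at about 79 mm on the medium and 44 mm on the small. Now I retreat and cross to the medium filter.

Emit:
{"name": "step_arm", "arguments": {
  "plan": [
    [[0,0,15,0,0],[0,0,45,0,0],[2,15,70,0,0],[6,55,70,0,0],[10,95,70,0,0],[15,135,70,0,0],[19,175,70,0,0],[24,215,70,0,0]]
  ]
}}

```text
time: 6.68
tool_pos: [0.4843, 0.0403, 0.171]
ee_rot: [-3.14, 0.003, 0.463]
wrist_force: [1.2, 0.0, -0.2]
width: 0.0002
```

Emit:
{"name": "step_arm", "arguments": {
  "plan": [
    [[4,40,0,0,0],[9,80,0,0,0],[13,120,0,0,0],[17,155,-10,0,0],[20,178,-30,0,0],[22,188.5,-55,0,0],[22,188.5,-77,0,0],[22,188.5,-77,0,0]]
  ]
}}

```text
time: 7.35
tool_pos: [0.5026, 0.2265, 0.0879]
ee_rot: [-3.14, 0.014, 0.466]
wrist_force: [-1.0, 0.2, -2.1]
width: 0.0005
```

```bash
python3 look.py D .5065 .227 .115; python3 f.py
```

```text
7.45 [0.50604474 0.22654975 0.09356773] [-3.14117312  0.00477971  0.46393471] [-0.00614327 -0.83569093 -0.2239646 ] 0.00032195349633312134
7.7 [0.50873171 0.22690656 0.09743   ] [-0.00262512  0.25792877  0.36419741]
```

View pics/cD.png

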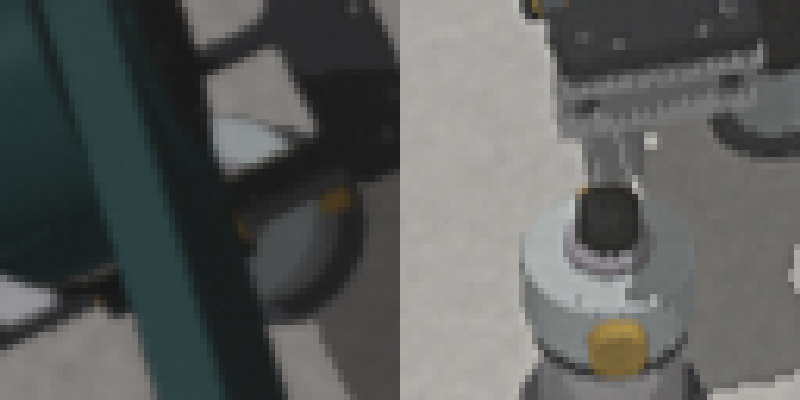

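In this view the finger passes behind the medium filter's cap or head, which doesn't match the tip being above it. I'll raise straight up and take a wider look in both views with projected markers.

Emit:
{"name": "step_arm", "arguments": {
  "plan": [
    [[0,0,20,0,0],[0,0,45,0,0],[0,0,45,0,0],[0,0,45,0,0],[0,0,45,0,0],[0,0,45,0,0]]
  ]
}}

```text
time: 8.2
tool_pos: [0.5069, 0.2267, 0.1392]
ee_rot: [-3.141, 0.002, 0.463]
wrist_force: [0.8, 0.3, -1.0]
width: 0.0005
```

```bash
python3 - <<'E'
from h import *
out=[]
o=robot.get_obs();p=o['tool_pos'];print(o['time'],p,o['ee_rot'],o['joint_positions'],o['wrist_force'])
for n in('top','side'):
    s=snap(n,n+'E');u,v=proj(s,p).astype(int); x0,y0=u-50,v-75
    c=cv2.resize(s['frame'][y0:y0+150,x0:x0+100,::-1],(400,600),interpolation=cv2.INTER_CUBIC)
    c=cv2.convertScaleAbs(c,alpha=1.3,beta=20)
    for q,col in((p,(0,0,255)),(p+[0,0,.036],(0,255,255)),([.5065,.227,.115],(0,255,0))):
        w=(proj(s,q)-[x0,y0]+.5)*4; print(n,w); cv2.circle(c,tuple(int(a) for a in w),3,col,-1)
    out.append(c)
cv2.imwrite('pics/E.png',np.hstack(out))
E
```

```text
8.2 [0.50688946 0.22672094 0.13924599] [-3.14139480e+00  1.90370245e-03  4.63499123e-01] [ 3.18536858e-01  1.08321846e-01  1.40730704e+00 -7.93549048e-05
  1.62787608e+00  1.42582980e+00] [ 0.81297156  0.29930616 -0.97088405]
top [204.92860453 303.88266876]
top [191.19232709 298.90858055]
top [213.15519255 307.80066036]
side [203.78347911 302.87871251]
side [202.61639805 255.92181755]
side [205.08930196 334.0139115 ]
```

View pics/E.png

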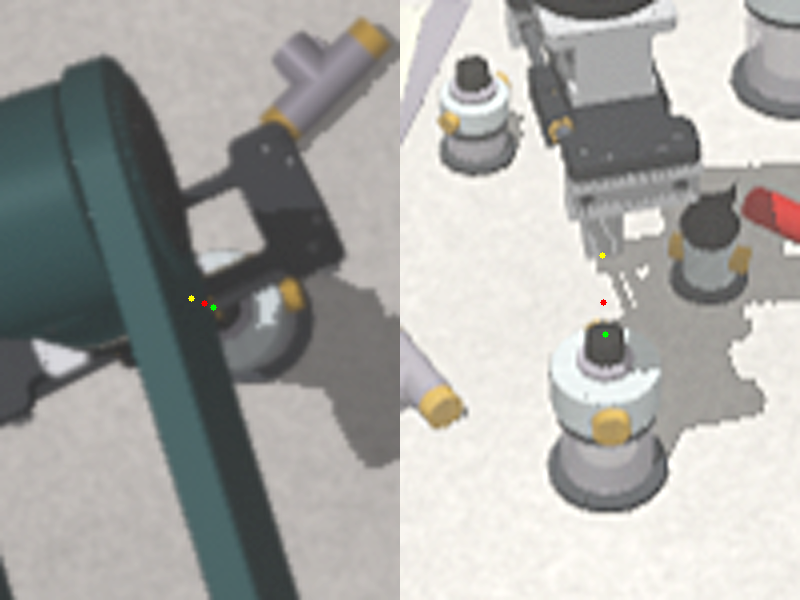

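Here the fingertip's end (602,252) lies on the yellow marker (reported z + 36 mm), in line with the cap. The z offset holds; earlier the tip was just above the cap. Now I press the medium button in stages.

Emit:
{"name": "step_arm", "arguments": {
  "plan": [
    [[0,0,-20,0,0],[0,0,-40,0,0],[0,0,-50,0,0],[0,0,-56,0,0],[0,0,-56,0,0],[0,0,-56,0,0]]
  ]
}}

```text
time: 8.8
tool_pos: [0.5076, 0.2271, 0.0845]
ee_rot: [3.142, 0.0, 0.464]
wrist_force: [0.8, -0.3, 0.4]
width: 0.0006
```

Emit:
{"name": "step_arm", "arguments": {
  "plan": [
    [[0,0,-2,0,0],[0,0,-4,0,0],[0,0,-6,0,0],[0,0,-8,0,0],[0,0,-8,0,0]]
  ]
}}

```text
time: 9.22
tool_pos: [0.5081, 0.2272, 0.0768]
ee_rot: [3.141, -0.001, 0.464]
wrist_force: [1.0, 0.5, 2.7]
width: 0.0005
```

```bash
python3 f.py
```

```text
9.4667 [0.50804501 0.2272261  0.07692606] [0.28300541 0.59077847 1.82004627]
```

Contact came where predicted. Continuing.

Emit:
{"name": "step_arm", "arguments": {
  "plan": [
    [[0,0,-2,0,0],[0,0,-4,0,0],[0,0,-6,0,0],[0,0,-7,0,0],[0,0,-7,0,0]]
  ]
}}

```text
time: 9.88
tool_pos: [0.508, 0.2272, 0.0693]
ee_rot: [3.141, -0.001, 0.464]
wrist_force: [2.5, 0.6, 3.2]
width: 0.0005
```

```bash
python3 f.py
```

```text
10.1333 [0.50767632 0.22712541 0.06951088] [1.76924116 0.73457159 2.73592211]
```

Emit:
{"name": "step_arm", "arguments": {
  "plan": [
    [[0,0,-1,0,0],[0,0,-1.5,0,0],[0,0,-1.5,0,0]]
  ]
}}

```text
time: 10.38
tool_pos: [0.5078, 0.2271, 0.0683]
ee_rot: [3.141, -0.001, 0.464]
wrist_force: [2.0, 0.8, 3.7]
width: 0.0006
```

```bash
python3 f.py
```

```text
10.6333 [0.50769782 0.22715054 0.06815726] [1.35592307 0.30907138 4.07551121]
```

Emit:
{"name": "step_arm", "arguments": {
  "plan": [
    [[0,0,-1,0,0],[0,0,-1,0,0],[0,0,-1,0,0]]
  ]
}}

```text
time: 10.88
tool_pos: [0.5077, 0.2271, 0.0673]
ee_rot: [3.141, -0.001, 0.464]
wrist_force: [1.7, 0.4, 6.1]
width: 0.0002
```

```bash
python3 f.py
```

```text
11.1333 [0.50774626 0.2271416  0.06733299] [ 1.03596184 -0.11508514  5.46529619]
```

The medium button is on its stop at 5.5 N. Next is the small filter.

Emit:
{"name": "step_arm", "arguments": {
  "plan": [
    [[0,0,15,0,0],[0,0,45,0,0],[8,-14,83,0,0],[26,-45,84,0,0],[45,-77,84,0,0],[64,-110,84,0,0],[83,-142,84,0,0],[102,-175,84,0,0]]
  ]
}}

```text
time: 11.8
tool_pos: [0.6084, 0.0507, 0.1488]
ee_rot: [-3.139, 0.004, 0.464]
wrist_force: [0.4, 0.3, 0.6]
width: 0.0006
```

Emit:
{"name": "step_arm", "arguments": {
  "plan": [
    [[18,-32,0,0,0],[37,-63,-5,0,0],[50,-86,-20,0,0],[58,-100,-40,0,0],[59,-101.5,-70,0,0],[59,-101.5,-85,0,0],[59,-101.5,-85,0,0],[59,-101.5,-85,0,0]]
  ]
}}

```text
time: 12.47
tool_pos: [0.6663, -0.0491, 0.0629]
ee_rot: [-3.138, 0.006, 0.464]
wrist_force: [0.1, -0.9, -0.1]
width: 0.0003
```

```bash
python3 f.py; python3 look.py F .6675 -.0495 .08
```

```text
12.7167 [ 0.66954856 -0.04917315  0.06814972] [ 0.57005677 -0.40621997  0.18090261]
12.8167 [ 0.66928115 -0.04926212  0.06764043] [ 3.13996457e+00 -2.12800439e-03  4.64216927e-01] [0.41889397 0.03218772 0.85075732] 0.0005563131244154245
```

View pics/cF.png

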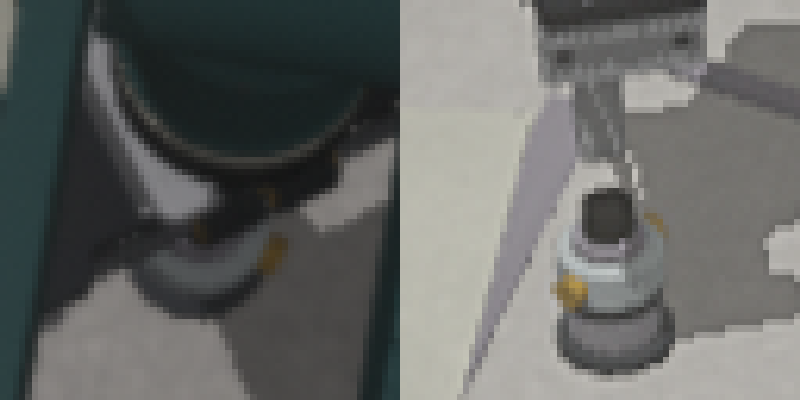

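The tip is above the cap, about 3 mm towards +x (column 600 against 608), so I'll correct x by −2 mm and press in stages.

Emit:
{"name": "step_arm", "arguments": {
  "plan": [
    [[-2,0,-8,0,0],[-2,0,-14,0,0],[-2,0,-17,0,0],[-2,0,-19,0,0],[-2,0,-21,0,0],[-2,0,-23,0,0],[-2,0,-23,0,0],[-2,0,-23,0,0]]
  ]
}}

```text
time: 13.48
tool_pos: [0.6666, -0.0494, 0.0432]
ee_rot: [3.141, -0.0, 0.464]
wrist_force: [-0.8, 0.5, 1.4]
width: 0.0006
```

```bash
python3 f.py
```

```text
13.7333 [ 0.66671783 -0.04944745  0.04318465] [-0.69133838 -0.12526073  1.15710859]
```

Emit:
{"name": "step_arm", "arguments": {
  "plan": [
    [[0,0,-2,0,0],[0,0,-4,0,0],[0,0,-6,0,0],[0,0,-6,0,0],[0,0,-6,0,0]]
  ]
}}

```text
time: 14.15
tool_pos: [0.6668, -0.0495, 0.0369]
ee_rot: [3.141, -0.001, 0.464]
wrist_force: [-0.3, -0.7, 1.3]
width: 0.0003
```

```bash
python3 f.py
```

```text
14.4 [ 0.66683073 -0.04946755  0.03700959] [ 0.24990561 -0.2134991   1.71973078]
```

Emit:
{"name": "step_arm", "arguments": {
  "plan": [
    [[0,0,-1,0,0],[0,0,-2,0,0],[0,0,-3,0,0],[0,0,-3,0,0],[0,0,-3,0,0]]
  ]
}}

```text
time: 14.82
tool_pos: [0.6668, -0.0495, 0.0342]
ee_rot: [3.141, -0.001, 0.464]
wrist_force: [0.7, -0.2, 3.9]
width: 0.0004
```

```bash
python3 f.py
```

```text
15.0667 [ 0.66678196 -0.04946215  0.03408941] [0.65211547 0.38629194 2.84895585]
```

Emit:
{"name": "step_arm", "arguments": {
  "plan": [
    [[0,0,-1,0,0],[0,0,-1,0,0],[0,0,-1,0,0]]
  ]
}}

```text
time: 15.32
tool_pos: [0.6668, -0.0495, 0.0333]
ee_rot: [3.141, -0.001, 0.464]
wrist_force: [1.0, 0.3, 5.1]
width: 0.0004
```

```bash
python3 f.py
```

```text
15.5667 [ 0.66677847 -0.04950327  0.03315491] [ 0.82307103 -0.37163896  4.85103375]
```

The small button is on its stop at 4.9 N. I'll go up and clear, to the side by the start pose, then check all three.

Emit:
{"name": "step_arm", "arguments": {
  "plan": [
    [[0,0,15,0,0],[0,0,50,0,0],[0,0,90,0,0],[0,0,130,0,0],[-20,-30,150,0,0],[-42,-62,150,0,0],[-64,-95,150,0,0],[-86,-128,150,0,0]]
  ]
}}

```text
time: 16.23
tool_pos: [0.5788, -0.1779, 0.1818]
ee_rot: [-3.14, 0.002, 0.465]
wrist_force: [0.1, 0.2, 0.1]
width: 0.0004
```

Emit:
{"name": "step_arm", "arguments": {
  "plan": [
    [[-22,-33,0,0,0],[-44,-66,0,0,0],[-68,-98,0,0,0],[-92,-130,0,0,0],[-116,-162,0,0,0],[-140,-194,0,0,0],[-164,-226,0,0,0],[-188,-258,0,0,0]]
  ]
}}

```text
time: 16.9
tool_pos: [0.3904, -0.4357, 0.1811]
ee_rot: [-3.138, 0.001, 0.464]
wrist_force: [0.8, 0.2, 1.1]
width: 0.0004
```

Emit:
{"name": "step_arm", "arguments": {
  "plan": [
    [[-25,-30,0,0,0],[-50,-50,0,0,0],[-50,-50,0,0,0],[-50,-50,0,0,0],[-50,-50,0,0,0],[-50,-50,0,0,0]]
  ]
}}

```text
time: 17.4
tool_pos: [0.3433, -0.4842, 0.1822]
ee_rot: [-3.14, -0.0, 0.465]
wrist_force: [-0.3, -0.0, 0.8]
width: 0.0005
```

```bash
python3 - <<'E'
from h import *
o=robot.get_obs();print(o['time'],o['tool_pos'],o['wrist_force'])
rows=[]
t=snap('top','topG');s=snap('side','sideG')
for a in('1','G'):
    im=cv2.imread(f'pics/side{a}.png')
    rows.append(np.hstack([cv2.resize(im[v-16:v+16,u-16:u+16],(256,256),interpolation=cv2.INTER_NEAREST) for u,v in((371,205),(322,308),(290,240))]))
cv2.imwrite('pics/G.png',np.vstack(rows))
d=cv2.absdiff(cv2.imread('pics/top1.png'),cv2.imread('pics/topG.png')).max(2)
for k,(u,v) in dict(L=(405,278),M=(212,256),S=(341,186),reg=(297,270),wr=(428,195),sd=(315,310),tee=(237,197),tape=(486,284),mk=(286,147),tc=(488,237),bt=(122,265)).items():
    print(k,(d[v-20:v+20,u-20:u+20]>35).sum())
E
```

```text
17.4 [ 0.34334042 -0.48415302  0.18222014] [-0.32995304 -0.03169628  0.81505297]
L 1
M 5
S 2
reg 0
wr 0
sd 0
tee 0
tape 0
mk 0
tc 0
bt 0
```

View pics/G.png

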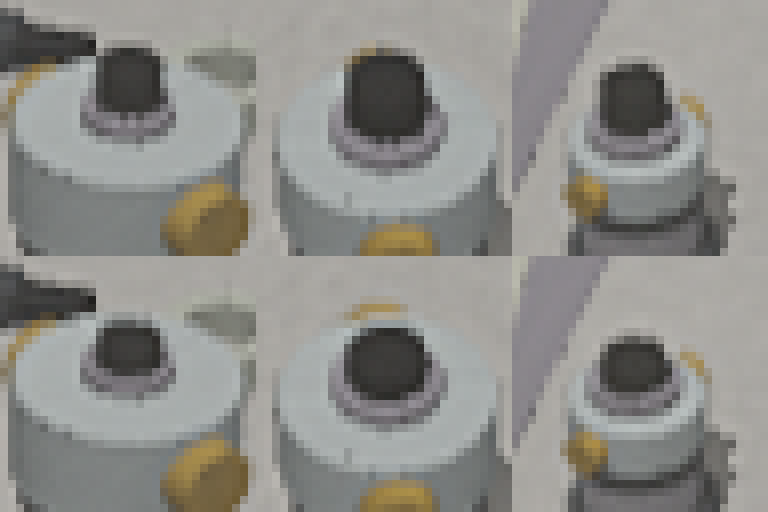

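All three caps sit about 2–2.5 px lower than at the start, which is roughly 8 mm. The filter bodies have not shifted and nothing else changed. Handing in.

```bash
python3 -c "
from bench import robot
print(robot.close_job())"
```

```text
the job is handed in; nothing more can be done
None
```

I pressed all three buttons with the shut fingertips, in the order large, medium, small, and handed the job in. The last move ended at 17.4 s of the 48 s allowed; the hand-in reports no verdict.

- **Pressing:** On each button the force rose past the stem's 2.5 N yield and kept climbing, so I took it to be on its stop. Readings at the end were about 4.8, 5.5 and 4.9 N, and the highest I saw was about 6 N.
- **Last checks:** The final side picture shows all three caps about 2–2.5 px lower than at the start, roughly 8 mm. Before-and-after top views show almost no change around any filter, the regulator or the loose items. The arm ended up clear of everything.
- **What disagreed:** The reported tool height did not match the cameras. The true fingertip was about 36 mm above it, so the first press on the large button stopped short in the air. I found the offset from the pictures, and contact on the medium and small buttons came where it predicted.
- **False alarm:** One picture at the medium filter looked as if the finger was behind the cap. I raised the arm and looked again before pressing, and it was in line.

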